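Rewind the transfer film in the blue winder

ROBOT

A 6-joint arm with a two-finger parallel gripper is mounted at the origin on the work surface. World frame = base frame: x ahead of the robot, y to its left, z up, the work surface at z = 0. Lengths are in m, angles in rad, forces in N, time in s.
With the tool pointing down it reaches from about 0.35 to 0.975 m from the base axis. Payload 7.1 kg.
Tool frame: the origin (TCP) lies between the finger pads; the fingertips stand arm.tcp_to_tips ahead of it and the grasp point (between the pads) is the TCP (arm.tcp_to_tips is the distance from the TCP to the fingertips, in m); z points along the fingers, y is the direction in which the jaws open and shut (so a half turn about z gives the same grasp; the last joint's range is limited). The gripper opens to 88 mm and grips with 3 to 60 N. Pads are 20 mm wide; open, the fingers measure 115 mm over their backs; the gripper's body (75 mm by 178 mm) begins 61 mm behind the grasp point.
Start: joints at [-1.283, 0.423, 1.63, -0, 1.089, -0.019], TCP at [0.189, -0.596, 0.242] pointing down, gripper open.
Joint ranges: [-3, 3], [-0.9, 2.11], [0.09, 2.58], [-1.31, 4.45], [0.11, 2.69], [-2.54, 2.54]. Speed limits (rad/s): [2.39, 2.39, 3.01, 3.14, 3.14, 3.14].

INTERFACE

Orientations are given as [roll, pitch, yaw] about the fixed x, y, z axes, in that order (R = Rz(yaw) Ry(pitch) Rx(roll)).
In Python, from bench import arm gives the robot as it stands.
- The arm moves only by the tool play_rows, never from a script. Its argument "moves" is a list of rows, each a list of 3 entries, a list of its own where there are three numbers: the shift along the world's x, y, z in mm, then the turn about the world's z in degrees, then the finger opening in mm, from 0 to 87.8. A call has exactly 5 rows; each row is the pose to reach, as a shift and turn from the pose commanded when the call began; what a row does not reach only later rows make up. A row lasts 1/12 s, in which the tool goes at most 41.7 mm and 7.16 degrees, less where a joint would pass 70% of its speed; a pose out of reach is approached as far as the arm can. A call with a gripper value outside its range is refused whole. The fingers move at their own pace and stop on an object; "squeeze" is the grip in N (left out, the last holds). Time passes only in rows, so rows that repeat a pose let the fingers close, or fill a call up. It gives the time, the measured TCP pose, the force and the opening at its end, in the units of the state.
- arm.observe(): the state, without advancing time (a new reading comes with each control period).
- arm.capture(name): name is "scene" or "side" or "wrist"; returns (picture, depth): 420x560x3 uint8, blue, green, red; 420x560 float32, m along the optical axis (not along the pixel's ray), 0 where there is no reading.
- arm.get_calibration(name): a dict with "vertical_fov" (degrees; the focal length in pixels is half the picture's height over the tangent of half this angle, whatever the lens; pixels are square), "cx", "cy" (the principal point, pixels), "T" (4x4, takes a point from camera to world coordinates); the wrist camera has in their place "T_tool_cam" (4x4, takes a point from camera to tool coordinates, whose origin is the TCP and whose axes are the flange's). Camera axes: x right, y down, z forward; pixel columns grow to the right and rows downward; lengths in m; the calibration is good to about 2 mm. A picture is of the moment at which its call begins: read the wrist's pose just before it. get_calibration takes no time and is no camera call.
- arm.job_done(): hands the job in, once; it reports no verdict.
Trained networks look in the newest picture that a camera, given by its name, has taken for a name from the list of things; names that differ only in an ending like _2 or _b are one class to them, and where a whole thing is asked for, a point or a joint stands for the part that bears it (a point fixed in the world has none). Each returns a list of dicts, best first, with "confidence" (0 to 1); they miss things now and then, are a little off and sometimes report something else, mostly with a low value. They report only what shows in the picture. A call takes as long as a camera call.
- arm.regions_of(query, camera): "mask" (420x560 bool, what is visible of it) and "at" ([column, row] in pixels, amid what is visible of it).
The state is a dict: "time": time; "qpos": joint angles; "qd": joint speeds; "effort": joint torques, N m; "eef_pos": TCP position; "ee_rot": TCP orientation; "wrist_force": force on the tool from outside, world axes, zero at the start; "torque": the same for the moment, N m; "opening": finger opening in m.
Only numpy, scipy, OpenCV 4.12 (cv2) and the standard library are available. Lean on these libraries where they do the work, as an engineer would, in place of code of your own. Each camera call takes 0.05 s, during which the arm holds its last target.

TASK

In the pottery studio, rewind the film inside the blue winder: turn its crank clockwise (seen from above) until the drag suddenly drops away and the red pin pops up out of the case. Then stop, no more than an eighth of a turn further, and let go of the crank. Leave the green winder's crank alone; that one is already rewound.

Things in the scene. Friction and masses are not known exactly. Their poses are not given: they have to be found in the camera images.
- blue_knob (a point): Middle of the upright black knob (22 mm diameter, 73 to 120 mm above the table; this point 97 mm) on the BLUE winder's crank. The knob spins freely on its spindle, so it can be held without turning the hand. x points outwards along the flat crank arm, z up: the vertical crank axis lies 55 mm along -x, so the knob's path is a level circle. Arm top at 72 mm, hub top at 74 mm.
- blue_crank (a joint): Blue crank angle, rad; grows CLOCKWISE seen from above; at 0 the arm points at the red pin. Starts at 0.05 to 0.85. While the film drags it takes about 6 N at the knob; at about 4.4 rad the film's tail comes free and the drag falls below 1 N. Dead stops at 0 and 5.9. Stays where it is left.
- blue_pin (a point): Top of the red pin (12 mm diameter) in the lid of the blue winder, 85 mm from the crank axis: 56 mm above the table while film is out, springs up to 70 mm when the tail comes free. Not to be worked by hand. The case is fixed: round, 190 mm across under the crank, with a 130 mm wide part reaching 155 mm from the axis on the pin's side; lid 55 mm above the table.
- green_knob (a point): Middle of the same kind of knob on the crank of the GREEN winder: same shape and size, also fixed, already rewound (its red pin stands up), turns very easily. To be left where it is. Either winder may stand on the left.

How it is judged:
At the end, for the whole second after the job is handed in: The blue winder's red pin is up (its top more than 65 mm above the table), its crank is at rest between 4.35 and 5.5 rad (up to about 60 degrees past the point where the drag drops), and the green winder's knob is within 15 mm of where it was (height (world z) of blue_pin above 0.065 m and value of joint blue_crank between 4.35 and 5.5 rad and velocity of joint blue_crank between -0.1 and 0.1 rad/s and distance of green_knob from where it was at the start of the episode below 0.015 m); the robot touches nothing.
It fails at once if the blue crank was wound on beyond 5.5 rad, far past the point where the drag drops (value of joint blue_crank above 5.5 rad).
It fails at once if the green winder's crank was moved (its knob by more than 15 mm) (distance of green_knob from where it was at the start of the episode above 0.015 m).
It also fails if it takes over 43 s, if anything falls off the work surface, if the arm or the gripper's body presses on something with over 40 N, if the wrist force passes 120 N, or if a joint passes its speed limit or range.

## Working session

There is one attempt and no reset: what is moved stays moved. The work goes in short steps, Python scripts to look and compute and a tool call to move; the robot and the scene stay as the last step left them, time stands still between calls to the robot, and variables do not carry over. Pictures are saved under pics/ and viewed, and the job is handed in when it is done.

Besides the shell and the picture viewer there is one more tool, called after ">>>" by a JSON object that holds its "op" and its "data", one argument or row to a line. play_rows: Moves the arm, as the interface text tells. Its arguments: {"type":"object","properties":{"moves":{"type":"array"},"squeeze":{"type":"number"}},"required":["moves"]}

```bash
mkdir -p pics; ls
cat > h.py <<'E'
from bench import arm
import numpy as np, cv2
def K(c):
    f=210/np.tan(np.radians(c["vertical_fov"])/2); return f,c["cx"],c["cy"]
def rpy(r):
    from scipy.spatial.transform import Rotation as R
    return R.from_euler('xyz',r).as_matrix()
def T_of(name):
    c=arm.get_calibration(name)
    if name!="wrist": return c,np.array(c["T"])
    s=arm.observe(); T=np.eye(4); T[:3,:3]=rpy(s["ee_rot"]); T[:3,3]=s["eef_pos"]
    return c,T@np.array(c["T_tool_cam"])
def pts(depth,c,T,us,vs):
    f,cx,cy=K(c); z=depth[vs,us]
    P=np.stack([(us-cx)/f*z,(vs-cy)/f*z,z],1)
    return (P@T[:3,:3].T+T[:3,3])[z>0]
E
python3 - <<'E'
from h import *
print(arm.observe(),arm.tcp_to_tips)
for n in ["scene","side","wrist"]:
    c,T=T_of(n); p,d=arm.capture(n); cv2.imwrite(f"pics/{n}0.png",p); np.savez(f"{n}0.npz",p=p,d=d,T=T)
    print(n,c["vertical_fov"],T.round(3).tolist())
    for q in ["blue_knob","blue_pin","green_knob","blue_crank"]:
        for r in arm.regions_of(q,n)[:3]:
            vs,us=np.nonzero(r["mask"]); P=pts(d,c,T,us,vs)
            print(q,round(r["confidence"],2),r["at"],len(us),np.median(P,0).round(3) if len(P) else None, P.min(0).round(3),P.max(0).round(3))
E
```

```text
pics
{'time': 0.0, 'qpos': array([-1.28295351e+00,  4.23812673e-01,  1.63067407e+00,  8.43528335e-07,
        1.08860789e+00, -1.90288842e-02]), 'qd': array([-0.00020789,  0.00075346, -0.00044371, -0.00030145, -0.00124239,
        0.00144018]), 'effort': array([-3.33312914e-05, -5.44640422e+01, -2.73671454e+01,  6.42996957e-02,
        2.25380069e-02, -1.34717429e-04]), 'eef_pos': array([ 0.18865821, -0.59529964,  0.24092552]), 'ee_rot': array([-3.14009095e+00, -2.93260577e-05,  3.06871289e-01]), 'wrist_force': array([ 0.10223412,  0.36348925, -0.19364697]), 'torque': array([ 0.01794733,  0.05998336, -0.00872898]), 'opening': 0.08787683589530551} 0.019
scene 50.559114106691226 [[0.596, 0.479, -0.644, 1.224], [0.803, -0.354, 0.48, -0.45], [0.002, -0.803, -0.596, 0.665], [0.0, 0.0, 0.0, 1.0]]
blue_knob 0.5 [332.4, 174.0] 220 [0.586 0.175 0.097] [0.493 0.167 0.055] [0.594 0.266 0.124]
green_knob 0.78 [170.2, 239.7] 536 [ 0.54  -0.211  0.076] [ 0.398 -0.255  0.001] [ 0.577 -0.165  0.123]
blue_crank 0.46 [331.7, 174.0] 204 [0.587 0.174 0.1  ] [0.511 0.167 0.059] [0.594 0.229 0.124]
side 49.37911539871269 [[0.973, -0.175, 0.149, 0.473], [-0.23, -0.757, 0.612, -0.531], [0.005, -0.63, -0.777, 0.748], [0.0, 0.0, 0.0, 1.0]]
blue_knob 0.62 [250.3, 134.5] 437 [0.575 0.181 0.074] [0.532 0.167 0.055] [0.594 0.232 0.123]
green_knob 0.73 [277.7, 314.6] 843 [ 0.544 -0.217  0.074] [ 0.519 -0.255  0.054] [ 0.58  -0.188  0.123]
blue_crank 0.66 [249.7, 134.9] 499 [0.574 0.187 0.074] [0.532 0.167 0.054] [0.606 0.259 0.123]
wrist 65.4219764402219 [[0.301, -0.921, -0.248, 0.256], [-0.953, -0.291, -0.077, -0.575], [-0.001, 0.26, -0.966, 0.384], [0.0, 0.0, 0.0, 1.0]]
```

View pics/scene0.png

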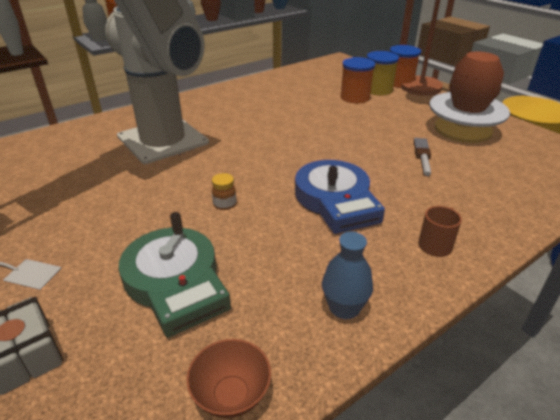

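View pics/side0.png

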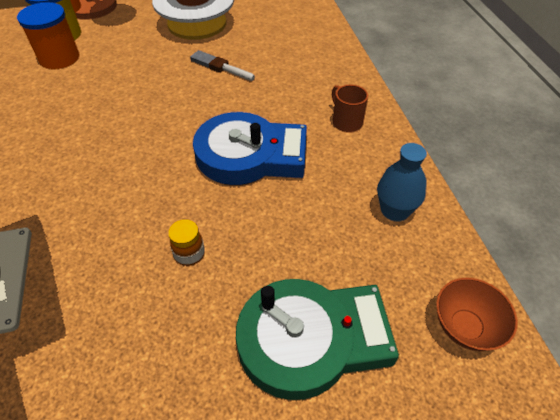

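Run:
```python
from h import *
for n in ["scene","side"]:
    z=np.load(n+"0.npz"); p,d=z["p"].astype(int),z["d"]; c,T=T_of(n)
    vs,us=np.mgrid[:420,:560]; vs=vs.ravel();us=us.ravel(); k=d.ravel()>0; vs,us=vs[k],us[k]
    P=pts(d,c,T,us,vs); B=p[vs,us]
    def rep(nm,m):
        if m.sum()<3: print(n,nm,m.sum());return
        Q=P[m]; print(n,nm,m.sum(),'mean',Q.mean(0).round(4),'mid',((Q.min(0)+Q.max(0))/2).round(4),'ext',np.ptp(Q,axis=0).round(3))
    for side,s in (("L",P[:,1]>0),("R",P[:,1]<0)):
        w=s&(P[:,0]>.3)&(P[:,0]<1)&(abs(P[:,1])<.45)
        rep(side+" knobtop",w&(P[:,2]>.116)&(P[:,2]<.126)&(B.max(1)<90))
        rep(side+" knob",w&(P[:,2]>.082)&(P[:,2]<.126)&(B.max(1)<90))
        red=w&(B[:,2]>110)&(B[:,1]<80)&(B[:,0]<80)
        rep(side+" red",red)
        if red.sum(): print(' redz',np.percentile(P[red][:,2],[5,50,95]).round(4))
        rep(side+" arm",w&(P[:,2]>.066)&(P[:,2]<.077))
        # case edge: points near z .055
        l=w&(abs(P[:,2]-.055)<.004); rep(side+" lid",l)
```

```text
scene L knobtop 58 mean [0.6953 0.1081 0.1204] mid [0.7227 0.092  0.121 ] ext [0.287 0.184 0.01 ]
scene L knob 234 mean [0.7102 0.1133 0.1045] mid [0.7278 0.1542 0.1039] ext [0.302 0.308 0.044]
scene L red 128 mean [0.8129 0.2454 0.0672] mid [0.7018 0.1602 0.0414] ext [0.552 0.32  0.095]
 redz [0.0001 0.0851 0.0879]
scene L arm 370 mean [0.7966 0.2421 0.0716] mid [0.6393 0.1688 0.0715] ext [0.486 0.337 0.011]
scene L lid 3206 mean [0.5976 0.2042 0.0563] mid [0.6426 0.1572 0.055 ] ext [0.447 0.31  0.008]
scene R knobtop 98 mean [ 0.6843 -0.1141  0.1203] mid [ 0.6955 -0.1036  0.1209] ext [0.345 0.207 0.01 ]
scene R knob 683 mean [ 0.7659 -0.0787  0.101 ] mid [ 0.7018 -0.1045  0.1039] ext [0.358 0.208 0.044]
scene R red 2932 mean [ 0.8458 -0.2662  0.028 ] mid [ 0.691  -0.1838  0.0343] ext [0.575 0.314 0.078]
 redz [0.0078 0.0233 0.0565]
scene R arm 756 mean [ 0.6299 -0.1138  0.0727] mid [ 0.6333 -0.1279  0.0715] ext [0.502 0.256 0.011]
scene R lid 7279 mean [ 0.6381 -0.2494  0.0562] mid [ 0.6615 -0.171   0.055 ] ext [0.526 0.342 0.008]
side L knobtop 79 mean [0.6336 0.14   0.1198] mid [
[... 290 characters left out ...]
9 0.2204 0.0719] mid [0.6325 0.1694 0.0715] ext [0.468 0.338 0.011]
side L lid 4926 mean [0.5793 0.2033 0.0553] mid [0.6586 0.2284 0.055 ] ext [0.414 0.235 0.008]
side R knobtop 213 mean [ 0.622  -0.1398  0.12  ] mid [ 0.6926 -0.1045  0.121 ] ext [0.346 0.208 0.01 ]
side R knob 978 mean [ 0.7398 -0.0799  0.1032] mid [ 0.6953 -0.1045  0.104 ] ext [0.352 0.209 0.044]
side R red 3279 mean [ 0.8559 -0.2602  0.023 ] mid [ 0.6524 -0.1707  0.0363] ext [0.546 0.341 0.078]
 redz [0.0002 0.0182 0.0557]
side R arm 1337 mean [ 0.5458 -0.1152  0.0732] mid [ 0.6312 -0.1276  0.0715] ext [0.492 0.255 0.011]
side R lid 13464 mean [ 0.6064 -0.2519  0.0555] mid [ 0.656  -0.1751  0.055 ] ext [0.542 0.335 0.008]
```

The scene view shows the blue winder at about (333,187) with its knob at (332,174) and red pin at (347,196). The green winder is at (170,265). The blue arm points nearly at the pin. Next I'll fit the blue winder's geometry.

Run:
```python
from h import *
from scipy.optimize import least_squares
for n in ["scene","side"]:
    z=np.load(n+"0.npz"); p,d=z["p"].astype(int),z["d"]; c,T=T_of(n)
    vs,us=np.mgrid[:420,:560]; vs=vs.ravel();us=us.ravel(); k=d.ravel()>0; vs,us=vs[k],us[k]
    P=pts(d,c,T,us,vs); B=p[vs,us]
    w=(abs(P[:,0]-.57)<.18)&(abs(P[:,1]-.2)<.13)
    def rep(nm,m):
        Q=P[m]
        if len(Q)<3: print(n,nm,len(Q));return
        print(n,nm,len(Q),'mean',Q.mean(0).round(4),'mid',((Q.min(0)+Q.max(0))/2).round(4),'ext',np.ptp(Q,axis=0).round(3),'px',us[m].mean().round(1),vs[m].mean().round(1))
    kn=w&(P[:,2]>.082)&(P[:,2]<.126); rep("knob",kn); rep("top",w&(P[:,2]>.1175)&(P[:,2]<.126))
    Q=P[kn][:,:2]; r=least_squares(lambda x:np.hypot(*(Q-x).T)-.011,Q.mean(0),loss='soft_l1',f_scale=.001); print(' knob circ',r.x.round(4))
    red=w&(B[:,2]>110)&(B[:,1]<60)&(B[:,0]<70); rep("red",red)
    rep("arm",w&(P[:,2]>.068)&(P[:,2]<.078))
    rep("hub",w&(P[:,2]>.068)&(P[:,2]<.078)&(P[:,0]<.55))
    blue=w&(B[:,0]>1.6*B[:,2])&(B[:,0]>50)&(P[:,2]>.045)&(P[:,2]<.062); rep("blue lid",blue)
    wh=w&(B.min(1)>110)&(P[:,2]>.05)&(P[:,2]<.062); rep("white",wh)
    cv2.imwrite(f"pics/{n}zoom.png",cv2.resize(z["p"][100:200,180:320] if n=="side" else z["p"][150:235,280:400],None,fx=5,fy=5))
    # case outline in lid: extreme points of |z-.055| by angle, far from pin dir
    L=P[w&(abs(P[:,2]-.055)<.005)&(blue|wh|red)][:,:2]
    for it in range(1):
        c0=np.array([.54,.2])
        for j in range(10):
            dv=L-c0; a=np.arctan2(dv[:,1],dv[:,0]); R=np.hypot(*dv.T)
            E=[]
            for b in np.arange(-np.pi,np.pi,.12):
                s=(abs(a-b)<.06)
                if s.sum()>5 and abs(b)>.95: E.append(L[s][np.argmax(R[s])])
            E=np.array(E); f=least_squares(lambda x:np.hypot(*(E-x[:2]).T)-x[2],[*c0,.095],loss='soft_l1',f_scale=.002); c0=f.x[:2]
        print(' case circle',f.x.round(4),len(E))
```

```text
scene knob 156 mean [0.5859 0.1746 0.1057] mid [0.5835 0.177  0.103 ] ext [0.021 0.02  0.042] px 331.9 173.8
scene top 41 mean [0.5832 0.1767 0.1213] mid [0.5827 0.1765 0.1208] ext [0.019 0.018 0.006] px 332.2 167.4
 knob circ [0.5806 0.18  ]
scene red 12 mean [0.6258 0.1907 0.0582] mid [0.6247 0.1907 0.0583] ext [0.011 0.01  0.002] px 346.8 195.9
scene arm 39 mean [0.5784 0.1824 0.0729] mid [0.5631 0.1979 0.0728] ext [0.059 0.061 0.009] px 331.3 183.1
scene hub 4 mean [0.5388 0.2119 0.0738] mid [0.541  0.2168 0.0735] ext [0.014 0.023 0.003] px 329.5 171.8
scene blue lid 1725 mean [0.5924 0.191  0.0555] mid [0.5817 0.2083 0.0528] ext [0.251 0.192 0.016] px 337.6 191.1
scene white 1199 mean [0.585  0.204  0.0577] mid [0.5889 0.202  0.0571] ext [0.218 0.157 0.009] px 339.7 187.1
 case circle [0.5481 0.2133 0.0904] 37
side knob 188 mean [0.5837 0.1732 0.1066] mid [0.5841 0.1775 0.1027] ext [0.021 0.021 0.041] px 255.4 132.4
side top 56 mean [0.5841 0.1777 0.12  ] mid [0.584  0.1786 0.1205] ext [0.02  0.019 0.006] px 254.9 126.0
 knob circ [0.5848 0.1802]
side red 18 mean [0.627  0.1933 0.0571] mid [0.6273 0.1938 0.0569] ext [0.011 0.014 0.004] px 274.0 140.3
side arm 221 mean [0.5579 0.202  0.0728] mid [0.5627 0.2005 0.0729] ext [0.061 0.063 0.01 ] px 241.8 137.3
side hub 77 mean [0.5419 0.2154 0.0733] mid [0.5412 0.2159 0.0722] ext [0.018 0.033 0.008] px 233.4 134.1
side blue lid 3283 mean [0.5698 0.193  0.0543] mid [0.5796 0.212  0.0523] ext [0.255 0.202 0.014] px 248.4 146.0
side white 1637 mean [0.5712 0.2073 0.0563] mid [0.5931 0.2033 0.0556] ext [0.216 0.159 0.01 ] px 247.9 140.4
 case circle [0.547  0.2166 0.0951] 37
```

>>> {"op": "play_rows", "data": {
  "moves": [
    [[16,31,0],0,60],
    [[32,62,0],0,60],
    [[48,93,0],0,60],
    [[64,124,0],0,60],
    [[80,155,0],0,60]
  ],
  "squeeze": 30
}}

```text
time: 1.17
eef_pos: [0.2692, -0.4394, 0.2417]
ee_rot: [3.141, -0.0, 0.306]
wrist_force: [0.6, -0.0, -0.2]
opening: 0.0609
```

>>> {"op": "play_rows", "data": {
  "moves": [
    [[16,31,0],0,60],
    [[32,62,0],0,60],
    [[48,93,0],0,60],
    [[64,124,0],0,60],
    [[80,155,0],0,60]
  ]
}}

```text
time: 1.58
eef_pos: [0.3493, -0.2843, 0.242]
ee_rot: [3.141, -0.0, 0.306]
wrist_force: [0.5, -0.0, -0.1]
opening: 0.0604
```

>>> {"op": "play_rows", "data": {
  "moves": [
    [[16,31,0],0,60],
    [[32,62,0],0,60],
    [[48,93,0],0,60],
    [[64,124,0],0,60],
    [[80,155,0],0,60]
  ]
}}

```text
time: 2.0
eef_pos: [0.4294, -0.1292, 0.242]
ee_rot: [3.141, -0.001, 0.307]
wrist_force: [-0.1, -0.7, 0.6]
opening: 0.0598
```

>>> {"op": "play_rows", "data": {
  "moves": [
    [[16,31,0],0,60],
    [[32,62,0],0,60],
    [[48,93,0],0,60],
    [[64,124,0],0,60],
    [[80,155,0],0,60]
  ]
}}

```text
time: 2.42
eef_pos: [0.5094, 0.026, 0.2419]
ee_rot: [3.141, -0.0, 0.307]
wrist_force: [0.5, 0.8, -1.0]
opening: 0.06
```

>>> {"op": "play_rows", "data": {
  "moves": [
    [[16,31,0],0,60],
    [[32,62,0],0,60],
    [[45,93,0],0,60],
    [[60,124,0],0,60],
    [[75,154,0],0,60]
  ]
}}

```text
time: 2.83
eef_pos: [0.5842, 0.1801, 0.2417]
ee_rot: [-3.142, -0.0, 0.307]
wrist_force: [0.3, -0.6, -0.7]
opening: 0.0604
```

Run:
```python
from h import *
n="wrist"; c,T=T_of(n); p,d=arm.capture(n); cv2.imwrite("pics/wrist1.png",p)
vs,us=np.mgrid[:420,:560]; vs=vs.ravel();us=us.ravel(); k=d.ravel()>0; vs,us=vs[k],us[k]
P=pts(d,c,T,us,vs); B=p[vs,us].astype(int)
w=(abs(P[:,0]-.57)<.18)&(abs(P[:,1]-.2)<.13)
def rep(nm,m):
    Q=P[m]
    if len(Q)<3: print(nm,len(Q));return
    print(nm,len(Q),'mean',Q.mean(0).round(4),'mid',((Q.min(0)+Q.max(0))/2).round(4),'ext',np.ptp(Q,axis=0).round(3),'px',us[m].mean().round(1),vs[m].mean().round(1))
rep("top",w&(P[:,2]>.115)&(P[:,2]<.126)); rep("red",w&(B[:,2]>110)&(B[:,1]<60)&(B[:,0]<70))
rep("arm",w&(P[:,2]>.066)&(P[:,2]<.079)); rep("hub",w&(P[:,2]>.066)&(P[:,2]<.079)&(P[:,0]<.55))
```

```text
top 496 mean [0.5837 0.1819 0.1188] mid [0.5831 0.1816 0.1183] ext [0.021 0.021 0.007] px 274.8 211.0
red 0
arm 1161 mean [0.5555 0.2107 0.0721] mid [0.5616 0.2044 0.0715] ext [0.062 0.059 0.011] px 239.0 216.7
hub 438 mean [0.5417 0.22   0.0733] mid [0.5402 0.2185 0.0717] ext [0.02  0.031 0.008] px 226.0 227.0
```

View pics/wrist1.png

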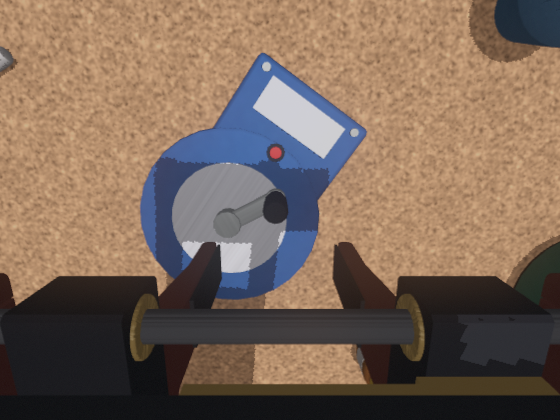

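The wrist view shows the knob at (275,210), the hub at (228,223) and the pin at (276,152). The knob lies under the TCP, so I'll descend.

>>> {"op": "play_rows", "data": {
  "moves": [
    [[0,0,-35],0,60],
    [[0,0,-70],0,60],
    [[0,0,-105],0,60],
    [[0,0,-130],0,60],
    [[0,0,-143],0,60]
  ]
}}

```text
time: 3.3
eef_pos: [0.5817, 0.1776, 0.0953]
ee_rot: [-3.141, 0.005, 0.307]
wrist_force: [-0.6, -0.2, 0.5]
opening: 0.0601
```

>>> {"op": "play_rows", "data": {
  "moves": [
    [[0,0,0],0,40],
    [[0,0,0],0,30],
    [[0,0,0],0,10],
    [[0,0,0],0,10],
    [[0,0,0],0,10]
  ],
  "squeeze": 35
}}

```text
time: 3.72
eef_pos: [0.5849, 0.1785, 0.1005]
ee_rot: [3.142, -0.003, 0.307]
wrist_force: [-0.4, 0.1, -0.2]
opening: 0.0301
```

>>> {"op": "play_rows", "data": {
  "moves": [
    [[0,0,0],0,10],
    [[0,0,0],0,10],
    [[0,0,0],0,10],
    [[0,0,0],0,10],
    [[0,0,0],0,10]
  ]
}}

```text
time: 4.13
eef_pos: [0.5842, 0.1804, 0.1002]
ee_rot: [-3.139, -0.003, 0.306]
wrist_force: [-3.4, 10.1, 4.3]
opening: 0.0212
```

```bash
cat > circ.py <<'E'
import sys,numpy as np
cx,cy,px,py,step,n=map(float,sys.argv[1:7])  # mm ; center, current commanded, deg/row, calls
th=np.arctan2(py-cy,px-cx); p=np.array([px,py]); c=np.array([cx,cy]); k=0
for i in range(int(n)):
    b=p.copy(); rows=[]
    for j in range(5):
        k+=1; a=th-np.radians(step*k); q=c+55*np.array([np.cos(a),np.sin(a)])
        r=np.round((q-b)*2)/2; rows.append([[*r,0],0,10])
    p=b+r; print(rows,'cmd',p,'deg',round(np.degrees(a),1))
E
python3 circ.py 542.7 217 584 180 5 9
```

```text
[[[np.float64(-3.5), np.float64(-3.0), 0], 0, 10], [[np.float64(-7.5), np.float64(-6.5), 0], 0, 10], [[np.float64(-11.0), np.float64(-9.0), 0], 0, 10], [[np.float64(-15.5), np.float64(-11.5), 0], 0, 10], [[np.float64(-19.5), np.float64(-13.5), 0], 0, 10]] cmd [564.5 166.5] deg -66.9
[[[np.float64(-4.5), np.float64(-2.0), 0], 0, 10], [[np.float64(-9.5), np.float64(-3.0), 0], 0, 10], [[np.float64(-14.0), np.float64(-4.0), 0], 0, 10], [[np.float64(-19.0), np.float64(-4.5), 0], 0, 10], [[np.float64(-23.5), np.float64(-4.5), 0], 0, 10]] cmd [541. 162.] deg -91.9
[[[np.float64(-5.0), np.float64(0.5), 0], 0, 10], [[np.float64(-9.5), np.float64(1.0), 0], 0, 10], [[np.float64(-14.0), np.float64(2.5), 0], 0, 10], [[np.float64(-19.0), np.float64(4.0), 0], 0, 10], [[np.float64(-23.0), np.float64(6.0), 0], 0, 10]] cmd [518. 168.] deg -116.9
[[[np.float64(-4.5), np.float64(2.5), 0], 0, 10], [[np.float64(-8.5), np.float64(5.0), 0], 0, 10], [[np.float64(-12.0), np.float64(8.0), 0], 0, 10], [[np.float64(-15.5), np.float64(11.5), 0], 0, 10], [[np.float64(-18.5), np.float64(15.0), 0], 0, 10]] cmd [499.
[... 698 characters left out ...]
oat64(13.5), 0], 0, 10], [[np.float64(7.0), np.float64(17.5), 0], 0, 10], [[np.float64(9.5), np.float64(21.5), 0], 0, 10]] cmd [498.5 250. ] deg -216.9
[[[np.float64(3.0), np.float64(3.5), 0], 0, 10], [[np.float64(6.5), np.float64(7.0), 0], 0, 10], [[np.float64(10.0), np.float64(10.5), 0], 0, 10], [[np.float64(14.0), np.float64(13.0), 0], 0, 10], [[np.float64(18.5), np.float64(15.5), 0], 0, 10]] cmd [517.  265.5] deg -241.9
[[[np.float64(4.0), np.float64(2.0), 0], 0, 10], [[np.float64(8.5), np.float64(4.0), 0], 0, 10], [[np.float64(13.0), np.float64(5.0), 0], 0, 10], [[np.float64(18.0), np.float64(6.0), 0], 0, 10], [[np.float64(22.5), np.float64(6.5), 0], 0, 10]] cmd [539.5 272. ] deg -266.9
```

>>> {"op": "play_rows", "data": {
  "moves": [
    [[-3.5,-3,0],0,10],
    [[-7.5,-6.5,0],0,10],
    [[-11,-9,0],0,10],
    [[-15.5,-11.5,0],0,10],
    [[-19.5,-13.5,0],0,10]
  ]
}}

```text
time: 4.55
eef_pos: [0.5646, 0.168, 0.1002]
ee_rot: [-3.137, -0.004, 0.305]
wrist_force: [-6.1, 20.1, 2.3]
opening: 0.0211
```

```bash
python3 circ.py 542.7 218.7 564.5 166.5 5 2 | sed 's/np.float64//g'
```

```text
[[[(-5.0), (-0.0), 0], 0, 10], [[(-9.5), (-1.5), 0], 0, 10], [[(-14.5), (-2.5), 0], 0, 10], [[(-19.0), (-2.5), 0], 0, 10], [[(-24.0), (-3.0), 0], 0, 10]] cmd [540.5 163.5] deg -92.3
[[[(-5.0), (0.5), 0], 0, 10], [[(-9.5), (1.5), 0], 0, 10], [[(-14.0), (2.5), 0], 0, 10], [[(-18.5), (4.5), 0], 0, 10], [[(-23.0), (6.5), 0], 0, 10]] cmd [517.5 170. ] deg -117.3
```

>>> {"op": "play_rows", "data": {
  "moves": [
    [[-5,0,0],0,10],
    [[-9.5,-1.5,0],0,10],
    [[-14.5,-2.5,0],0,10],
    [[-19,-2.5,0],0,10],
    [[-24,-3,0],0,10]
  ]
}}

```text
time: 4.97
eef_pos: [0.5429, 0.1651, 0.1003]
ee_rot: [-3.138, -0.008, 0.306]
wrist_force: [7.5, 19.9, -6.1]
opening: 0.0216
```

```bash
python3 circ.py 542.7 220.2 540.5 163.5 5 3 | sed 's/np.float64//g'
```

```text
[[[(-4.5), (2.0), 0], 0, 10], [[(-9.5), (3.0), 0], 0, 10], [[(-14.0), (4.0), 0], 0, 10], [[(-18.5), (6.0), 0], 0, 10], [[(-23.0), (8.0), 0], 0, 10]] cmd [517.5 171.5] deg -117.2
[[[(-4.0), (2.0), 0], 0, 10], [[(-8.0), (5.0), 0], 0, 10], [[(-12.0), (8.0), 0], 0, 10], [[(-15.0), (11.5), 0], 0, 10], [[(-18.5), (15.0), 0], 0, 10]] cmd [499.  186.5] deg -142.2
[[[(-2.5), (4.0), 0], 0, 10], [[(-5.0), (8.0), 0], 0, 10], [[(-7.0), (12.5), 0], 0, 10], [[(-8.5), (17.0), 0], 0, 10], [[(-10.0), (21.5), 0], 0, 10]] cmd [489. 208.] deg -167.2
```

>>> {"op": "play_rows", "data": {
  "moves": [
    [[-4.5,2,0],0,10],
    [[-9.5,3,0],0,10],
    [[-14,4,0],0,10],
    [[-18.5,6,0],0,10],
    [[-23,8,0],0,10]
  ]
}}

```text
time: 5.38
eef_pos: [0.5208, 0.1716, 0.1003]
ee_rot: [-3.141, -0.009, 0.307]
wrist_force: [11.1, 4.4, -5.3]
opening: 0.0212
```

>>> {"op": "play_rows", "data": {
  "moves": [
    [[-4,2,0],0,10],
    [[-8,5,0],0,10],
    [[-12,8,0],0,10],
    [[-15,11.5,0],0,10],
    [[-18.5,15,0],0,10]
  ]
}}

```text
time: 5.8
eef_pos: [0.5028, 0.1862, 0.1003]
ee_rot: [3.142, -0.01, 0.307]
wrist_force: [11.3, 3.6, -5.9]
opening: 0.0213
```

```bash
python3 circ.py 544 220.2 499 186.5 5 5 | sed 's/np.float64//g'
```

```text
[[[(-1.5), (4.5), 0], 0, 10], [[(-4.0), (9.0), 0], 0, 10], [[(-6.0), (13.0), 0], 0, 10], [[(-7.5), (18.0), 0], 0, 10], [[(-9.0), (22.5), 0], 0, 10]] cmd [490. 209.] deg -168.2
[[[(-0.5), (4.5), 0], 0, 10], [[(-1.0), (9.5), 0], 0, 10], [[(-1.0), (14.0), 0], 0, 10], [[(-0.5), (19.0), 0], 0, 10], [[(0.5), (23.5), 0], 0, 10]] cmd [490.5 232.5] deg -193.2
[[[(1.0), (5.0), 0], 0, 10], [[(3.0), (9.5), 0], 0, 10], [[(5.0), (13.5), 0], 0, 10], [[(7.5), (18.0), 0], 0, 10], [[(10.5), (21.5), 0], 0, 10]] cmd [501. 254.] deg -218.2
[[[(3.0), (4.0), 0], 0, 10], [[(6.5), (7.0), 0], 0, 10], [[(10.0), (10.0), 0], 0, 10], [[(14.0), (13.0), 0], 0, 10], [[(18.0), (15.5), 0], 0, 10]] cmd [519.  269.5] deg -243.2
[[[(4.5), (2.0), 0], 0, 10], [[(9.0), (3.5), 0], 0, 10], [[(13.5), (4.5), 0], 0, 10], [[(18.5), (5.5), 0], 0, 10], [[(23.0), (5.5), 0], 0, 10]] cmd [542. 275.] deg -268.2
```

>>> {"op": "play_rows", "data": {
  "moves": [
    [[-1.5,4.5,0],0,10],
    [[-4,9,0],0,10],
    [[-6,13,0],0,10],
    [[-7.5,18,0],0,10],
    [[-9,22.5,0],0,10]
  ]
}}

```text
time: 6.22
eef_pos: [0.4925, 0.2077, 0.1002]
ee_rot: [3.141, -0.006, 0.307]
wrist_force: [5.9, -1.1, -1.1]
opening: 0.0215
```

>>> {"op": "play_rows", "data": {
  "moves": [
    [[-0.5,4.5,0],0,10],
    [[-1,9.5,0],0,10],
    [[-1,14,0],0,10],
    [[-0.5,19,0],0,10],
    [[0.5,23.5,0],0,10]
  ]
}}

```text
time: 6.63
eef_pos: [0.492, 0.2309, 0.1001]
ee_rot: [3.141, -0.004, 0.307]
wrist_force: [3.4, -2.5, 5.7]
opening: 0.0212
```

>>> {"op": "play_rows", "data": {
  "moves": [
    [[1,5,0],0,10],
    [[3,9.5,0],0,10],
    [[5,13.5,0],0,10],
    [[7.5,18,0],0,10],
    [[10.5,21.5,0],0,10]
  ]
}}

```text
time: 7.05
eef_pos: [0.5011, 0.2523, 0.1]
ee_rot: [3.141, -0.001, 0.307]
wrist_force: [-4.1, -4.9, 14.0]
opening: 0.0213
```

>>> {"op": "play_rows", "data": {
  "moves": [
    [[3,4,0],0,10],
    [[6.5,7,0],0,10],
    [[10,10,0],0,10],
    [[14,13,0],0,10],
    [[18,15.5,0],0,10]
  ]
}}

```text
time: 7.47
eef_pos: [0.5186, 0.2683, 0.1001]
ee_rot: [-3.141, -0.0, 0.307]
wrist_force: [-1.4, 0.3, 8.8]
opening: 0.021
```

```bash
cat > look.py <<'E'
from h import *
import sys
t=sys.argv[1]
for n in ["scene","side"]:
    c,T=T_of(n); p,d=arm.capture(n); 
    vs,us=np.mgrid[:420,:560]; vs=vs.ravel();us=us.ravel(); k=d.ravel()>0; vs,us=vs[k],us[k]
    P=pts(d,c,T,us,vs); B=p[vs,us].astype(int)
    m=(abs(P[:,0]-.627)<.025)&(abs(P[:,1]-.193)<.025)&(B[:,2]>90)&(B[:,1]<60)&(B[:,0]<70)
    if m.sum(): print(n,'pin n',m.sum(),P[m].mean(0).round(4),'zmax',P[m][:,2].max().round(4))
    g=(abs(P[:,0]-.515)<.06)&(abs(P[:,1]+.23)<.06)&(P[:,2]>.117)&(P[:,2]<.126)
    if g.sum(): print(n,'green top',P[g].mean(0).round(4))
    y,x=(80,170) if n=="side" else (120,270)
    cv2.imwrite(f"pics/{n}{t}.png",cv2.resize(p[y:y+120,x:x+160],None,fx=4,fy=4))
s=arm.observe(); print(s["time"],s["eef_pos"].round(4),s["wrist_force"].round(1))
E
python3 look.py a
```

```text
scene pin n 12 [0.6261 0.1913 0.0581] zmax 0.0598
scene green top [ 0.5303 -0.1982  0.1205]
side pin n 22 [0.6264 0.1941 0.0566] zmax 0.0584
side green top [ 0.53   -0.1988  0.1201]
7.5667 [0.5199 0.2689 0.1002] [-0.7  0.9  8. ]
```

View pics/sidea.png

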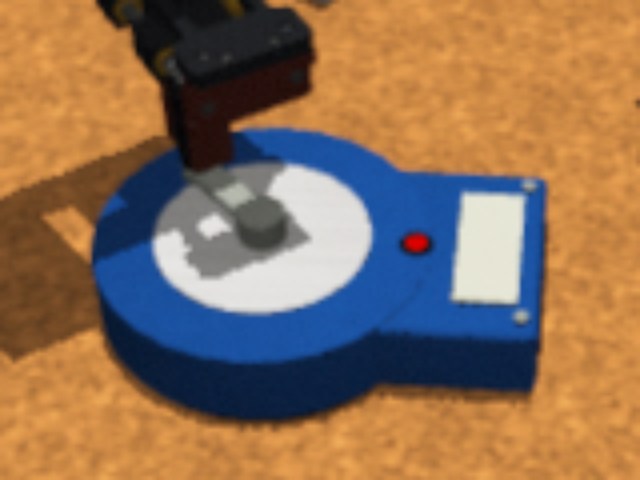

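The side view shows the arm following the hand, with the gripper at (210,120) in the zoomed crop. The pin at (416,243) is still down. I'll take finer steps from here.

```bash
python3 circ.py 544 219.7 519 269.5 4 3 | sed 's/np.float64//g'
```

```text
[[[(4.0), (1.0), 0], 0, 10], [[(7.5), (2.5), 0], 0, 10], [[(11.0), (3.5), 0], 0, 10], [[(15.0), (4.5), 0], 0, 10], [[(18.5), (5.0), 0], 0, 10]] cmd [537.5 274.5] deg 96.7
[[[(4.0), (0.0), 0], 0, 10], [[(8.0), (0.0), 0], 0, 10], [[(11.5), (-0.0), 0], 0, 10], [[(15.5), (-0.5), 0], 0, 10], [[(19.0), (-1.5), 0], 0, 10]] cmd [556.5 273. ] deg 76.7
[[[(4.0), (-1.0), 0], 0, 10], [[(7.5), (-2.0), 0], 0, 10], [[(11.0), (-3.5), 0], 0, 10], [[(14.5), (-5.5), 0], 0, 10], [[(17.5), (-7.5), 0], 0, 10]] cmd [574.  265.5] deg 56.7
```

>>> {"op": "play_rows", "data": {
  "moves": [
    [[4,1,0],0,10],
    [[7.5,2.5,0],0,10],
    [[11,3.5,0],0,10],
    [[15,4.5,0],0,10],
    [[18.5,5,0],0,10]
  ]
}}

```text
time: 7.98
eef_pos: [0.5371, 0.2747, 0.1002]
ee_rot: [-3.139, -0.001, 0.306]
wrist_force: [-4.3, 8.1, 8.1]
opening: 0.0213
```

```bash
python3 look.py b
```

```text
scene pin n 13 [0.6259 0.1912 0.0578] zmax 0.0594
scene green top [ 0.5306 -0.1986  0.1205]
side pin n 22 [0.6264 0.1941 0.0566] zmax 0.0586
side green top [ 0.5302 -0.1987  0.12  ]
8.0833 [0.5383 0.2749 0.1002] [-2.6  7.3  6.5]
```

>>> {"op": "play_rows", "data": {
  "moves": [
    [[2.5,-0.5,0],0,10],
    [[5,-0.5,0],0,10],
    [[7.5,-0.5,0],0,10],
    [[10,-0.5,0],0,10],
    [[10,-0.5,0],0,10]
  ]
}}

```text
time: 8.5
eef_pos: [0.5511, 0.275, 0.1005]
ee_rot: [-3.139, -0.01, 0.307]
wrist_force: [4.7, 9.8, -3.7]
opening: 0.0211
```

```bash
python3 look.py c
```

```text
scene pin n 17 [0.6274 0.19   0.0675] zmax 0.0739
scene green top [ 0.5304 -0.1987  0.1205]
side pin n 24 [0.6251 0.1912 0.0731] zmax 0.188
side green top [ 0.53   -0.1989  0.1199]
8.6 [0.5503 0.2751 0.1004] [ 5.8  9.5 -0.6]
```

The pin popped up, at about 4.55 rad. I'll nudge 3 mm for margin, ease off the radial load, then let go.

>>> {"op": "play_rows", "data": {
  "moves": [
    [[1,-1,0],0,10],
    [[3,-1.5,0],0,10],
    [[3,-1.5,0],0,10],
    [[3,-1.5,0],0,10],
    [[3,-1.5,0],0,10]
  ],
  "squeeze": 10
}}

```text
time: 9.02
eef_pos: [0.5523, 0.2741, 0.1004]
ee_rot: [-3.138, -0.007, 0.306]
wrist_force: [1.3, 12.2, 1.4]
opening: 0.0216
```

>>> {"op": "play_rows", "data": {
  "moves": [
    [[0,0,0],0,24],
    [[0,0,0],0,30],
    [[0,0,0],0,40],
    [[0,0,0],0,50],
    [[0,0,0],0,50]
  ]
}}

```text
time: 9.43
eef_pos: [0.55, 0.2704, 0.0985]
ee_rot: [3.141, 0.001, 0.307]
wrist_force: [0.1, -0.5, -1.3]
opening: 0.0467
```

>>> {"op": "play_rows", "data": {
  "moves": [
    [[0,0,0],0,50],
    [[0,0,0],0,50],
    [[0,0,5],0,50],
    [[0,0,15],0,50],
    [[0,0,30],0,50]
  ]
}}

```text
time: 9.85
eef_pos: [0.5496, 0.2703, 0.1285]
ee_rot: [3.141, 0.002, 0.307]
wrist_force: [-0.4, 0.5, 0.5]
opening: 0.0502
```

>>> {"op": "play_rows", "data": {
  "moves": [
    [[0,0,20],0,50],
    [[0,0,50],0,50],
    [[0,0,80],0,50],
    [[0,0,110],0,50],
    [[0,0,130],0,50]
  ]
}}

```text
time: 10.27
eef_pos: [0.5511, 0.2711, 0.2629]
ee_rot: [-3.141, -0.004, 0.307]
wrist_force: [0.8, 0.2, 0.1]
opening: 0.05
```

```bash
python3 look.py d
python3 - <<'E'
from h import *
for n in ["side","wrist"]:
    c,T=T_of(n); p,d=arm.capture(n); cv2.imwrite(f"pics/{n}e.png",p)
    vs,us=np.mgrid[:420,:560]; vs=vs.ravel();us=us.ravel(); k=d.ravel()>0; vs,us=vs[k],us[k]
    P=pts(d,c,T,us,vs); m=(np.hypot(P[:,0]-.543,P[:,1]-.219)<.085)&(P[:,2]>.115)&(P[:,2]<.126)
    q=P[m].mean(0); print(n,q.round(4),m.sum(),'crank',(np.arctan2(.1925-.219,.6263-.543)-np.arctan2(q[1]-.219,q[0]-.543))%(2*np.pi))
E
```

```text
scene pin n 14 [0.6271 0.1903 0.0671] zmax 0.0714
scene green top [ 0.5304 -0.1987  0.1209]
side pin n 22 [0.6238 0.1924 0.106 ] zmax 0.3541
side green top [ 0.5301 -0.1988  0.1201]
10.3667 [0.5524 0.2717 0.264 ] [-0.1 -0.   0.3]
side [0.5553 0.2696 0.1192] 58 crank 4.643618938099436
wrist [0.5544 0.2747 0.1188] 442 crank 4.6062726872276745
```

View pics/sided.png

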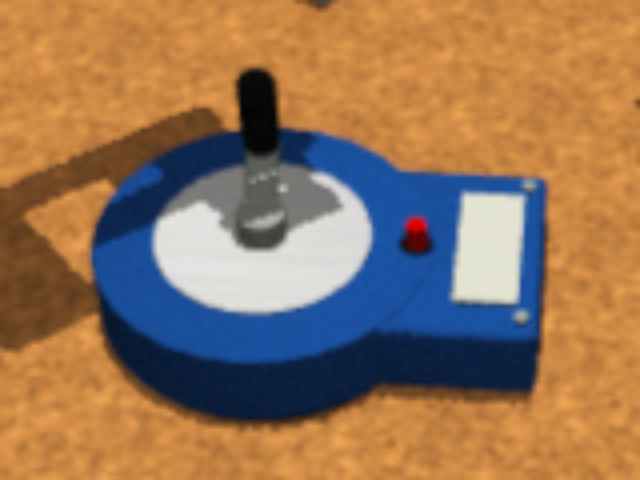

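The side view shows the red pin standing up at (416,233), the crank free with its knob at (257,110), and the gripper clear. The crank is at about 4.6 rad, and the green knob has not moved.

```bash
python3 -c "
from bench import arm
print(arm.job_done())"
```

```text
the job is handed in; nothing more can be done
None
```

I wound the blue crank clockwise until its red pin popped up, went about 3 mm further at the knob, let go and lifted clear. I handed the job in at about 10.5 s.

**Last checks:**
- **Pin:** it stands up. The side picture shows it clearly, and the scene camera puts its top at about 71 mm. The side camera's pin height came out false (up to 354 mm), because stray pixels got into the measurement.
- **Blue crank:** it was at about 4.61 rad from the wrist camera and 4.64 rad from the side camera, within the 4.35 to 5.5 range. I took one look after letting go, so I did not measure its speed directly.
- **Green knob:** it stayed within about 0.5 mm from my first check, late in the winding, to the end. I took no matching reading at the start, but the arm never went near it.
- **Contact:** the wrist force was near zero at the end, so the robot touches nothing.

**Disagreements:** my first estimate of the crank axis was about 3 mm off in y. This gave radial forces of about 20 N early in the turn, and I corrected the path as I went. The force readings were too noisy to show the drag drop clearly, so I stopped when the cameras showed the pin up.

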